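# Dispense one paint-roller sleeve with the pedal

## Robot

A 6-joint arm with a two-finger parallel gripper is mounted at the origin on the work surface. World frame = base frame: x ahead of the robot, y to its left, z up, the work surface at z = 0. Lengths are in m, angles in degrees, forces in N, time in s.
With the tool pointing down it reaches from about 0.3 to 0.75 m from the base axis. Payload 8.5 kg.
Tool frame: the origin (TCP) lies on the centre line of the jaws, within the pads' length; the fingertips stand 17 mm ahead of it and the grasp point (between the pads) lies 2 mm behind it (env.tip_extent is the distance from the TCP to the fingertips, in m); z points along the fingers, y is the direction in which the jaws open and shut (so a half turn about z gives the same grasp; the last joint's range is limited). The gripper opens to 85 mm and grips with 20 to 120 N. Pads are 22 mm wide; open, the fingers measure 114 mm over their backs; the gripper's body (76 mm by 85 mm) begins 54 mm behind the grasp point. The pads swing forward as they close: fully open they stand 13 mm farther back than shut.
Start: joints at [58.539, 21.807, 74.336, -0, 83.858, -12.336], TCP at [0.18, 0.52, 0.248] pointing down, gripper open.
Joint ranges: [-178.18, 178.18], [-50.72, 133.34], [12.68, 142.11], [-81.47, 261.47], [9.98, 163.14], [-165.26, 165.26]. Speed limits (degrees/s): [136.94, 136.94, 180, 180, 180, 180].

## Interface

Orientations are given as a 3x3 rotation matrix whose columns are the frame's x, y, z axes.
In Python, from rig import telemetry, get_image, camera_params, close_job, env gives the robot as it stands.
- The arm moves only by the tool apply_moves, never from a script. Its argument "motion" is a list of rows, each an object of numbers: "tx", "ty", "tz": the shift along the tool's x, y, z in cm; "turn": the turn about the tool's z in degrees; "jaw": the gripper's target within -1 to 1 (fully open at 1, half-way at 0, shut at -1). In form: [{"tx": .., "ty": .., "tz": .., "turn": .., "jaw": ..}, ...]. A call has 1 to 5 rows; each row is the pose to reach, as a shift and turn from the pose measured when the call began, along the tool's axes at that moment; what a row does not reach only later rows make up. A row lasts 1/12 s, in which the tool goes at most 41.7 mm and 7.16 degrees, less where a joint would pass 70% of its speed; a pose out of reach is approached as far as the arm can. A call with a gripper value outside its range is refused whole. The fingers move at their own pace and stop on an object; "squeeze" is the grip in N (left out, the last holds). Time passes only in rows, so rows that repeat a pose let the fingers close. It gives the time, the measured TCP pose, the force and the opening at its end, in the units of the state.
- telemetry.observe(): the state, without advancing time (a new reading comes with each control period).
- get_image(name): name is "scene" or "top" or "wrist"; returns (picture, depth): 420x560x3 uint8, red, green, blue; 420x560 float32, m along the optical axis (not along the pixel's ray), 0 where there is no reading.
- camera_params(name): a dict with "fx", "fy", "cx", "cy" (pixels), "rvec" (rotation vector, rad) and "tvec" (3), from world to camera coordinates, as OpenCV has them. Camera axes: x right, y down, z forward; pixel columns grow to the right and rows downward; lengths in m; the calibration is good to about 2 mm. A picture is of the moment at which its call begins: read the wrist's pose just before it. camera_params takes no time and is no camera call; for the wrist camera it gives the pose at the moment of the call.
- close_job(): hands the job in, once; it reports no verdict.
The state is a dict: "time_s": time; "q": joint angles; "qvel": joint speeds; "joint_efforts": joint torques, N m; "position": TCP position; "tool_rot": TCP orientation; "ft_force": force on the tool from outside, world axes, zero at the start; "wrist_torque": the same for the moment, N m; "grip_width": finger opening in m.
Only numpy, scipy, OpenCV 4.12 (cv2) and the standard library are available. Lean on these libraries where they do the work, as an engineer would, in place of code of your own. Each camera call takes 0.05 s, during which the arm holds its last target. There are 200 camera calls.

## Task

Slide the catch tray fully home under the mouth of the roller-sleeve dispenser, then press the spring pedal all the way down to its stop and hold it until just the front sleeve has rolled out into the tray, and let the pedal come back up. Do not touch the sleeves, keep the other two in the chute, and leave the things around the dispenser where they are.

Things in the scene. Friction and masses are not known exactly. Their poses are not given: they have to be found in the camera images.
- dispenser: Counter-top sleeve dispenser, grey sheet metal, fixed. Origin on the counter, in the middle of the chute's width. Its x axis runs from the pedal side (-x, nearer the robot) across the chute; y up the chute, so sleeves roll towards -y; z up. Steel base plates 8 mm thick: x -155 to 70, y -50 to 165 mm under chute and pedal; x -65 to 65, y -310 to -40 mm under the tray rails.
- chute_mouth (a point): Middle of the chute floor's lower edge, 52 mm above the counter, 40 mm towards -y from the dispenser's origin. The chute is open-topped, 118 mm wide outside (x), and runs 194 mm in +y to a back wall 120 mm high; its sides are 76 mm high at the mouth, 115 mm at the back.
- gate_slot (a point): Where the steel gate stands up through the chute floor, holding the front sleeve. As the pedal goes down the gate sinks and a bar rises behind that sleeve, so each full press lets just one out; the next rolls up to the gate when the pedal returns.
- tray (a joint): Catch tray sliding on rails along the dispenser's y axis, m: 0 = fully home against its stop at the mouth, grows as it is drawn out towards the dispenser's -y (up to 0.12). Slides with about 2 N of friction and stays where it is left.
- tray_in (a point): Centre of the tray's inner floor (16 mm above the counter); axes as the dispenser's. The tray is bright sheet aluminium, open-topped, inside 112 (x) by 100 (y) mm, walls 4 mm; side and outer walls reach 57 mm above the counter, the wall by the mouth 44 mm.
- tray_tab (a point): Centre of the outer (-y) face of the upright tab on the tray's outer wall, 67 mm above the counter. The tab is 70 mm wide in x, 6 mm thick, and its face is flat from 14 to 86 mm above the counter: push here towards the dispenser's +y.
- pedal (a joint): Pedal hinge, rad: 0 = up, 0.36 = down on its stop. A spring lifts it: about 4.5 N at the pad to start it, 10 N to hold it on its stop, a little more when moving fast; it springs back when let go. The front sleeve is let go only over the last fifth of the travel, and takes about half a second to roll out.
- pedal_pad (a point): Middle of the top of the black rubber pad on the steel pedal, which sticks out from the chute towards the robot (dispenser -x). Pedal 92 long (x) by 70 mm wide (y), pad 56 by 62 mm. The hinge line runs along the dispenser's y, 66 mm nearer the chute than this point and 60 mm above the counter. Pressed to the stop, this point goes down by about 24 mm.
- roller_1: The front paint-roller sleeve, cream nap, cylinder of 44 mm diameter and 100 mm length, about 60 g; lies across the chute against the gate. Origin at its centre, x along its length (it turns as it rolls).
- roller_2: The second sleeve, the same, behind the first.
- roller_3: The third sleeve, the same, behind the second.
- tin: Bystander: steel paint tin, 80 mm across and 90 mm high, beyond the tray. Origin under its centre.
- carton: Bystander: closed cardboard carton 70 x 120 x 60 mm, beyond the chute. Origin under its centre.
- brush: Bystander: flat paint brush lying on the counter on the robot's side of the tray rails.
- knife: Bystander: spatula-like filling knife lying on the counter to the left of the pedal.
Things that resemble listed ones, but are neither listed nor needed, are in the scene too. What is shaped like the roller_1 but orange or purple is not meant.

How it is judged (in metres and radians):
On the way, in this order (a step that is already met when the one before it is completed fails the run):
1. the catch tray is fully home (within 8 mm) (value of joint tray below 0.008 m), for 0.2 s.
2. the pedal is pressed down to its stop (over 0.335 of 0.36 rad) with the tray home (value of joint pedal above 0.335 rad and value of joint tray below 0.008 m), for 0.2 s.
At the end, for the whole second after the job is handed in: The front sleeve lies at rest on the floor of the tray (centre within 30 mm in x and 40 mm in y of the floor's centre, under 32 mm above it), the tray is home within 10 mm, the pedal is back up (under 0.04 rad), and the other two sleeves are still in the chute behind the gate (value of joint tray below 0.01 m and value of joint pedal below 0.04 rad and x of roller_1 in the frame of tray_in between -0.03 and 0.03 m and y of roller_1 in the frame of tray_in between -0.04 and 0.04 m and z of roller_1 in the frame of tray_in below 0.032 m and linear speed of roller_1 below 0.03 m/s and y of roller_2 in the frame of dispenser above -0.012 m and z of each of roller_2, roller_3 in the frame of dispenser above 0.065 m and y of roller_3 in the frame of dispenser above 0.02 m); the robot touches nothing.
It fails at once if the robot touches a sleeve (over 0.5 N) (contact force between any of the arm, the fingers and roller_1 above 0.5 N or contact force between any of the arm, the fingers and roller_2 above 0.5 N or contact force between any of the arm, the fingers and roller_3 above 0.5 N).
It fails at once if the tin, carton, brush or knife is moved by more than 20 mm (distance of any of tin, carton, brush, knife from where it was at the start of the episode above 0.02 m).
It also fails if it takes over 48 s, if anything falls off the work surface, if the arm or the gripper's body presses on something with over 40 N, if the wrist force passes 120 N, or if a joint passes its speed limit or range.

## Working session

There is one attempt and no reset: what is moved stays moved. The work goes in short steps, Python scripts to look and compute and a tool call to move; the robot and the scene stay as the last step left them, time stands still between calls to the robot, and variables do not carry over. Pictures are saved under pics/ and viewed, about 8 in all and at most 12, crops included, and the job is handed in when it is done.

Besides the shell and the picture viewer there is one more tool, called after "Call:" as a command line: name --argument value ..., lists and objects as JSON in quotes. apply_moves: Moves the arm, as the interface text tells. Its arguments: {"type":"object","properties":{"motion":{"type":"array"},"squeeze":{"type":"number"}},"required":["motion"]}

```bash
mkdir -p pics; cat > h.py <<'E'
import numpy as np, cv2
from rig import telemetry, get_image, camera_params, close_job, env
def shot(name, f=None):
    p=camera_params(name); im,d=get_image(name)
    np.savez(f'{name}.npz',im=im,d=d,**{k:np.array(v) for k,v in p.items()})
    if f: cv2.imwrite(f'pics/{f}.png',im[:,:,::-1])
def world(name):
    z=np.load(f'{name}.npz'); d=z['d']; R=cv2.Rodrigues(z['rvec'])[0]
    v,u=np.mgrid[:d.shape[0],:d.shape[1]]
    c=np.stack([(u-z['cx'])/z['fx']*d,(v-z['cy'])/z['fy']*d,d],-1)
    return (c-z['tvec'].ravel())@R, z['im'], d
E
python3 - <<'E'
from h import *
shot('top','top1'); shot('scene','scene1')
s=telemetry.observe(); print(s['time_s'],s['position'],s['tool_rot'],s['ft_force'],s['grip_width'])
a=np.hstack([cv2.imread('pics/top1.png'),cv2.imread('pics/scene1.png')])
E
```

```text
0.1 [0.18008611 0.5194456  0.24777718] [[-9.44812585e-01  3.27610701e-01 -6.38589937e-04]
 [ 3.27611236e-01  9.44811960e-01 -1.11240065e-03]
 [ 2.38913054e-04 -1.26021937e-03 -9.99999177e-01]] [ 0.61054215  0.40722513 -0.37024511] 0.08538274484341077
```

View pics/top1.png

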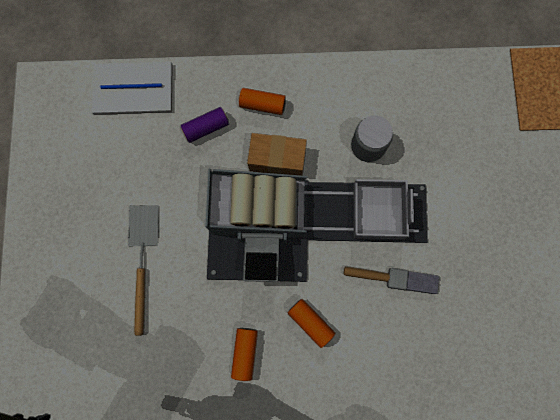

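View pics/scene1.png

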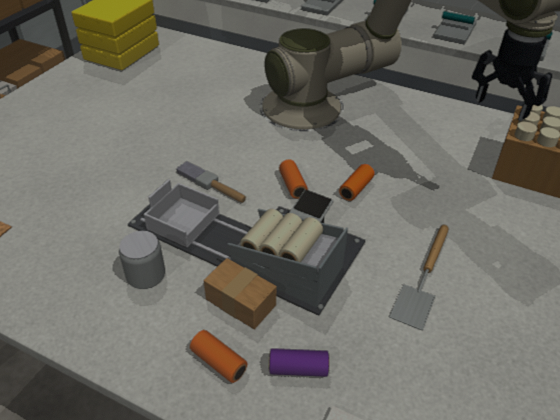

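The top view shows the chute with three cream sleeves at (242/264/286, 200), the pedal pad at (261, 265), the tray at (382, 210), and its tab at about (412, 210). The lookalikes are the orange cylinders at (262, 100), (311, 323) and (244, 354) and the purple one at (205, 124); none of them has to be touched. The brush is at (390, 278) and the tin at (372, 138).

```bash
python3 - <<'E'
from h import *
W,im,d=world('top')
for n,(u,v) in dict(pad=(261,265),tray=(382,210),tab=(412,210),tin=(374,130),brush=(412,281),b1=(208,279),b2=(306,280),b3=(425,240),b4=(425,187),counter=(480,300),ro=(311,323)).items(): print(n,W[v,u].round(4),im[v,u])
# pad: dark pixels, raised
H=W[...,2]
m=np.zeros(H.shape,bool); m[248:285,240:282]=1
m&=(H>.045)&(im.max(-1)<40)
p=W[m]; print('pad',m.sum(),p.mean(0).round(4),cv2.minAreaRect((p[:,:2]*1000).astype(np.float32)))
# tab top
m=np.zeros(H.shape,bool); m[170:245,340:430]=1
t=m&(H>.075); p=W[t]; print('tab',t.sum(),p.min(0).round(4),p.max(0).round(4),cv2.minAreaRect((p[:,:2]*1000).astype(np.float32)))
t=m&(H>.048); p=W[t]; print('tray',cv2.minAreaRect((p[:,:2]*1000).astype(np.float32)))
t=m&(abs(H-.016)<.004)&(im.min(-1)>90); p=W[t]; print('floor',t.sum(),cv2.minAreaRect((p[:,:2]*1000).astype(np.float32)))
m=np.zeros(H.shape,bool); m[160:300,195:435]=1
t=m&(abs(H-.008)<.006)&(im.max(-1)<70);t[:, :]&=cv2.erode(t.astype(np.uint8),np.ones((3,3)))>0
p=W[t];
for a in (p[p[:,1]<-0.0],): pass
q=W[t&(np.mgrid[:420,:560][1]>310)]; print('railplate',cv2.minAreaRect((q[:,:2]*1000).astype(np.float32)))
q=W[t&(np.mgrid[:420,:560][1]<306)]; print('mainplate',cv2.minAreaRect((q[:,:2]*1000).astype(np.float32)))
x0=cv2.resize(cv2.cvtColor(im[160:300,195:445],cv2.COLOR_RGB2BGR),None,fx=3,fy=3); cv2.imwrite('pics/crop.png',x0)
E
```

```text
pad [0.4458 0.2258 0.0777] [ 7  6 11]
tray [ 0.563  -0.0357  0.0161] [118 119 121]
tab [ 0.5483 -0.0829  0.0825] [125 122 131]
tin [ 0.7187 -0.0152  0.0892] [120 118 122]
brush [ 0.4087 -0.089   0.016 ] [66 68 72]
b1 [ 0.4259  0.3453 -0.0039] [30 33 31]
b2 [0.4175 0.1339 0.0053] [49 46 48]
b3 [ 0.4965 -0.1266  0.0043] [31 30 32]
b4 [ 0.6135 -0.135   0.0078] [42 39 39]
counter [ 3.655e-01 -2.338e-01  2.000e-04] [121 119 113]
ro [0.3285 0.1284 0.0428] [126  66  11]
pad 848 [0.4434 0.226  0.0835] ((414.9671936035156, 220.81527709960938), (126.17082977294922, 70.5653305053711), 10.457452774047852)
tab 160 [ 0.3593 -0.0869  0.0755] [0.5934 0.1747 1.058 ] ((457.8026123046875, 28.666534423828125), (50.22677230834961, 348.60858154296875), 42.19579315185547)
tray ((475.458740234375, 22.070571899414062), (148.86105346679688, 353.44708251953125), 60.110042572021484)
floor 1625 ((563.5860595703125, -29.050682067871094), (163.65711975097656, 102.78771209716797), 87.21532440185547)
railplate ((562.458740234375, -6.560638427734375), (250.81588745117188, 125.8283920288086), 87.08940124511719)
mainplate ((515.4356079101562, 237.02976989746094), (208.89511108398438, 189.2469940185547), 87.92365264892578)
```

View pics/crop.png

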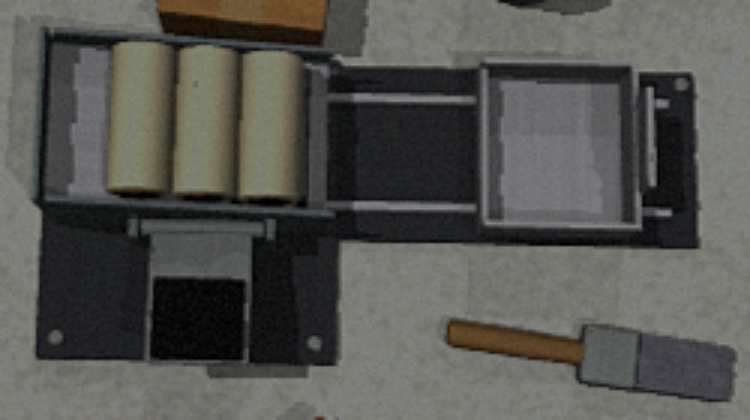

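The crop confirms the tab (crop (649, 137)), right of the tray's outer wall, and the black pad (crop (198, 317)). The brush lies below them, clear of the tab's path.

```bash
cat >> h.py <<'E'
def ray(name,u,v,z):
    c=np.load(f'{name}.npz'); R=cv2.Rodrigues(c['rvec'])[0]; t=c['tvec'].ravel()
    o=-R.T@t; r=R.T@np.array([(u-c['cx'])/c['fx'],(v-c['cy'])/c['fy'],1.]); return o+r*(z-o[2])/r[2]
def shift(p):
    s=telemetry.observe(); R=np.array(s['tool_rot'])
    return (R.T@(np.array(p)-s['position'])*100).round(2), s['time_s'], np.array(s['ft_force']).round(2), s['grip_width'], np.degrees(np.arctan2(R[1,1],R[0,1])).round(2)
E
python3 - <<'E'
from h import *
f=lambda u,v,z: ray('top',195+u/3,160+v/3,z).round(4)
print('tab ends',f(651,88,.086),f(651,187,.086),f(656,137,.086))
print('pad corners',[f(u,v,.078) for u,v in((152,280),(245,278),(150,360),(245,360))])
print('plate corners',f(38,360,.008),f(335,363,.008),f(697,247,.008),f(690,74,.008))
print(shift([.548,-.14,.248]))
E
```

```text
tab ends [ 0.5905 -0.0852  0.086 ] [ 0.5223 -0.0801  0.086 ] [ 0.5564 -0.086   0.086 ]
pad corners [array([0.4701, 0.2562, 0.078 ]), array([0.4697, 0.1938, 0.078 ]), array([0.4168, 0.2583, 0.078 ]), array([0.4151, 0.1951, 0.078 ])]
plate corners [0.4231 0.3441 0.008 ] [0.4152 0.1327 0.008 ] [ 0.4908 -0.1302  0.008 ] [ 0.6187 -0.1354  0.008 ]
(array([-5.637e+01, -5.025e+01,  3.000e-02]), 0.1, array([ 0.61,  0.41, -0.37]), 0.08538274484341077, np.float64(70.88))
```

Call:
apply_moves --motion '[{"tx":-3,"ty":-2.7,"tz":0,"turn":-4,"jaw":-1},{"tx":-6,"ty":-5.3,"tz":0,"turn":-8,"jaw":-1},{"tx":-9,"ty":-8,"tz":0,"turn":-12,"jaw":-1},{"tx":-12,"ty":-10.6,"tz":0,"turn":-17,"jaw":-1},{"tx":-15,"ty":-13.3,"tz":0,"turn":-17,"jaw":-1}]' --squeeze 30

```text
time_s: 0.52
position: [0.2785, 0.343, 0.2477]
tool_rot: [[-0.999, 0.032, -0.001], [0.032, 0.999, -0.001], [0.001, -0.001, -1.0]]
ft_force: [1.4, 0.0, 0.1]
grip_width: 0.0258
```

```bash
python3 -c "
from h import *
print(shift([.554,-.145,.15]))"
```

```text
(array([-29.1 , -47.88,   9.81]), 0.5167, array([1.45, 0.04, 0.07]), 0.025785861156585887, np.float64(88.17))
```

Call:
apply_moves --motion '[{"tx":-2,"ty":-3.4,"turn":0,"tz":0,"jaw":-1},{"tx":-4,"ty":-6.8,"turn":0,"tz":0,"jaw":-1},{"tx":-6,"ty":-10.2,"turn":0,"tz":0,"jaw":-1},{"tx":-8,"ty":-13.5,"turn":0,"tz":0,"jaw":-1},{"tx":-10,"ty":-16.8,"turn":0,"tz":0,"jaw":-1}]'

```text
time_s: 0.93
position: [0.3734, 0.17, 0.2478]
tool_rot: [[-0.999, 0.032, -0.001], [0.032, 0.999, -0.001], [0.001, -0.001, -1.0]]
ft_force: [0.5, 1.3, -0.5]
grip_width: -0.0003
```

Call:
apply_moves --motion '[{"tx":-2,"ty":-3.4,"turn":0,"tz":0,"jaw":-1},{"tx":-4,"ty":-6.8,"turn":0,"tz":0,"jaw":-1},{"tx":-6,"ty":-10.2,"turn":0,"tz":0,"jaw":-1},{"tx":-8,"ty":-13.5,"turn":0,"tz":0,"jaw":-1},{"tx":-10,"ty":-16.8,"turn":0,"tz":0,"jaw":-1}]'

```text
time_s: 1.35
position: [0.4684, -0.0031, 0.2478]
tool_rot: [[-0.999, 0.032, -0.002], [0.032, 0.999, -0.001], [0.001, -0.001, -1.0]]
ft_force: [-0.0, 0.8, 0.4]
grip_width: 0.0001
```

```bash
python3 -c "
from h import *
print(shift([.554,-.145,.15]))"
```

```text
(array([ -9.03, -13.89,   9.78]), 1.35, array([-0.04,  0.78,  0.42]), 0.00010381428090067057, np.float64(88.14))
```

Call:
apply_moves --motion '[{"tx":-2,"ty":-3.2,"turn":0,"tz":0,"jaw":-1},{"tx":-4,"ty":-6.4,"turn":0,"tz":0,"jaw":-1},{"tx":-6,"ty":-9.6,"turn":0,"tz":0,"jaw":-1},{"tx":-8,"ty":-12.5,"turn":0,"tz":1,"jaw":-1},{"tx":-9,"ty":-14.4,"turn":0,"tz":4,"jaw":-1}]'

```text
time_s: 1.77
position: [0.5564, -0.1536, 0.2101]
tool_rot: [[-0.999, 0.034, 0.006], [0.034, 0.999, -0.005], [-0.006, -0.005, -1.0]]
ft_force: [0.3, 0.8, 0.1]
grip_width: 0.0002
```

Call:
apply_moves --motion '[{"tx":0,"ty":0,"turn":0,"tz":3.5,"jaw":-1},{"tx":0,"ty":0,"turn":0,"tz":7,"jaw":-1},{"tx":0,"ty":0,"turn":0,"tz":10.5,"jaw":-1},{"tx":0,"ty":0,"turn":0,"tz":13,"jaw":-1},{"tx":0,"ty":0,"turn":0,"tz":14,"jaw":-1}]'

```text
time_s: 2.18
position: [0.5554, -0.1537, 0.0662]
tool_rot: [[-0.999, 0.034, -0.0], [0.034, 0.999, -0.002], [0.0, -0.002, -1.0]]
ft_force: [-0.1, -0.0, -0.3]
grip_width: -0.0001
```

```bash
python3 -c "
from h import *
shot('wrist','w1')
print(shift([.556,-.084,.065]))"
```

```text
(array([0.2 , 6.97, 0.12]), 2.2333, array([-0.05,  0.43, -2.19]), 0.00023102606955869486, np.float64(88.03))
```

View pics/w1.png

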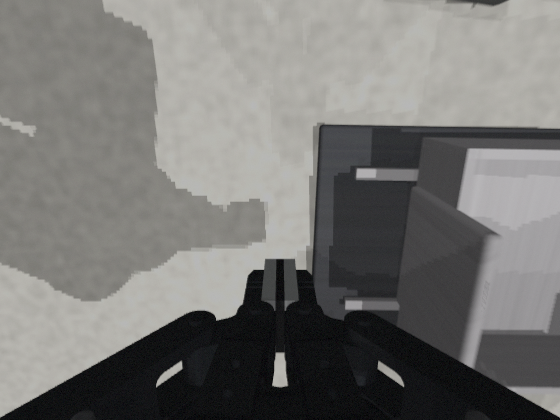

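Wrist view: the rails and tab are to the right, with the tab face at about (410–490, 260) and the closed fingertips at (280, 270) clear of it. Pushing along tool +y.

Call:
apply_moves --motion '[{"tx":0,"ty":1.5,"turn":0,"tz":0,"jaw":-1},{"tx":0,"ty":3,"turn":0,"tz":0,"jaw":-1},{"tx":0,"ty":4.5,"turn":0,"tz":0,"jaw":-1},{"tx":0,"ty":6,"turn":0,"tz":0,"jaw":-1},{"tx":0,"ty":7.5,"turn":0,"tz":0,"jaw":-1}]'

```text
time_s: 2.65
position: [0.559, -0.0773, 0.068]
tool_rot: [[-0.999, 0.033, 0.003], [0.033, 0.999, -0.004], [-0.003, -0.004, -1.0]]
ft_force: [1.9, -3.3, -1.3]
grip_width: -0.0001
```

Call:
apply_moves --motion '[{"tx":0,"ty":1,"turn":0,"tz":0,"jaw":-1},{"tx":0,"ty":2,"turn":0,"tz":0,"jaw":-1},{"tx":0,"ty":3,"turn":0,"tz":0,"jaw":-1},{"tx":0,"ty":4,"turn":0,"tz":0,"jaw":-1},{"tx":0,"ty":5,"turn":0,"tz":0,"jaw":-1}]'

```text
time_s: 3.07
position: [0.5611, -0.0266, 0.0684]
tool_rot: [[-0.999, 0.034, 0.004], [0.034, 0.999, -0.004], [-0.005, -0.004, -1.0]]
ft_force: [1.5, -1.4, 0.8]
grip_width: -0.0003
```

```bash
python3 - <<'E'
from h import *
shot('top'); W,im,d=world('top')
cv2.imwrite('pics/t2.png',cv2.resize(im[160:300,195:445,::-1],None,fx=3,fy=3))
print(shift([0,0,0]))
E
```

```text
(array([56.14,  0.68,  6.63]), 3.1167, array([-0.97,  2.17,  0.85]), -2.2751068405645833e-06, np.float64(88.13))
```

View pics/t2.png

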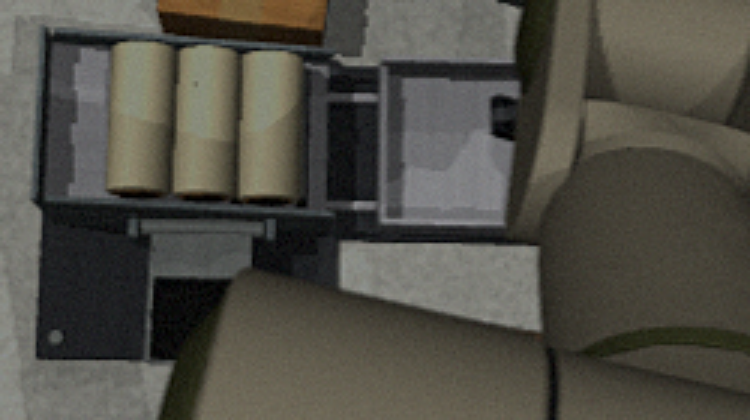

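The tray has moved well: its mouth-side wall is now at crop x≈380, against the mouth at ≈330. About 3 cm is left.

Call:
apply_moves --motion '[{"tx":0,"ty":0.6,"turn":0,"tz":0,"jaw":-1},{"tx":0,"ty":1.2,"turn":0,"tz":0,"jaw":-1},{"tx":0,"ty":1.8,"turn":0,"tz":0,"jaw":-1},{"tx":0,"ty":2.2,"turn":0,"tz":0,"jaw":-1},{"tx":0,"ty":2.5,"turn":0,"tz":0,"jaw":-1}]'

```text
time_s: 3.53
position: [0.5615, 0.0005, 0.068]
tool_rot: [[-0.999, 0.032, 0.003], [0.032, 0.999, -0.003], [-0.003, -0.003, -1.0]]
ft_force: [1.5, -2.6, -0.0]
grip_width: -0.0002
```

Call:
apply_moves --motion '[{"tx":0,"ty":0.2,"turn":0,"tz":0,"jaw":-1},{"tx":0,"ty":0.4,"turn":0,"tz":0,"jaw":-1},{"tx":0,"ty":0.6,"turn":0,"tz":0,"jaw":-1},{"tx":0,"ty":0.7,"turn":0,"tz":0,"jaw":-1},{"tx":0,"ty":0.8,"turn":0,"tz":0,"jaw":-1}]'

```text
time_s: 3.95
position: [0.5618, 0.0047, 0.0681]
tool_rot: [[-0.999, 0.032, 0.003], [0.032, 0.999, -0.01], [-0.003, -0.01, -1.0]]
ft_force: [-2.7, -30.6, 0.2]
grip_width: 0.0001
```

The force rose to 30 N at the stop. I'm backing off and lifting.

Call:
apply_moves --motion '[{"tx":0,"ty":-0.3,"turn":0,"tz":0,"jaw":-1},{"tx":0,"ty":-1.5,"turn":0,"tz":0,"jaw":-1},{"tx":0,"ty":-4,"turn":0,"tz":0,"jaw":-1},{"tx":0,"ty":-4,"turn":0,"tz":-3,"jaw":-1},{"tx":0,"ty":-4,"turn":0,"tz":-7,"jaw":-1}]'

```text
time_s: 4.37
position: [0.5586, -0.0356, 0.1364]
tool_rot: [[-0.999, 0.034, -0.005], [0.034, 0.999, -0.007], [0.005, -0.007, -1.0]]
ft_force: [-0.2, 0.5, -1.0]
grip_width: 0.0002
```

Call:
apply_moves --motion '[{"tx":0,"ty":0,"turn":0,"tz":-4,"jaw":-1},{"tx":0,"ty":0,"turn":0,"tz":-8,"jaw":-1},{"tx":3,"ty":0,"turn":0,"tz":-10,"jaw":-1},{"tx":7,"ty":0,"turn":0,"tz":-10,"jaw":-1},{"tx":11,"ty":0,"turn":0,"tz":-10,"jaw":-1}]'

```text
time_s: 4.78
position: [0.448, -0.031, 0.2376]
tool_rot: [[-0.999, 0.034, -0.003], [0.034, 0.999, -0.007], [0.003, -0.007, -1.0]]
ft_force: [1.0, -0.1, 0.2]
grip_width: -0.0
```

```bash
python3 - <<'E'
from h import *
shot('scene'); W,im,d=world('scene')
cv2.imwrite('pics/s2.png',cv2.resize(im[150:330,110:390,::-1],None,fx=2.8,fy=2.8))
print(shift([.443,.226,.12]))
E
```

```text
(array([ 0.38, 25.55, 11.46]), 4.8333, array([-3.35,  3.99,  1.19]), 0.0003948579103938229, np.float64(88.1))
```

View pics/s2.png

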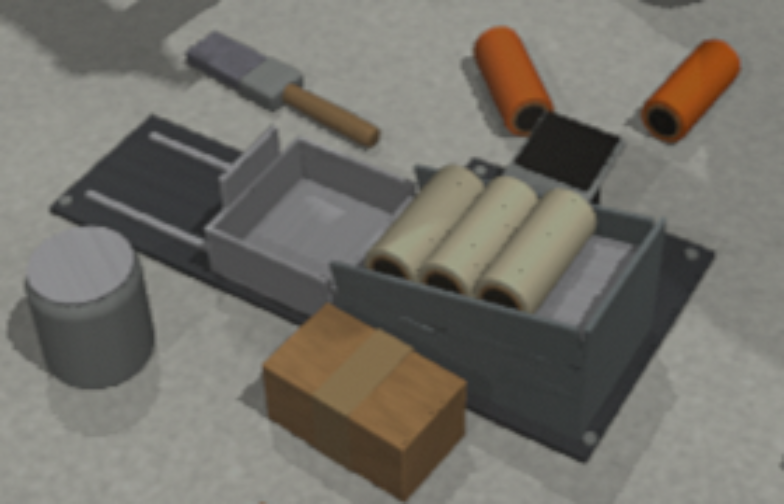

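The tray is home against the mouth (tab at (250, 165)), all three sleeves are in the chute, and the pad at (568, 150) is clear. Moving above the pad.

Call:
apply_moves --motion '[{"tx":0.2,"ty":3.5,"turn":0,"tz":0,"jaw":-1},{"tx":0.4,"ty":7,"turn":0,"tz":0,"jaw":-1},{"tx":0.5,"ty":10.5,"turn":0,"tz":0,"jaw":-1},{"tx":0.7,"ty":14,"turn":0,"tz":0,"jaw":-1},{"tx":0.8,"ty":17.5,"turn":0,"tz":0,"jaw":-1}]'

```text
time_s: 5.25
position: [0.4369, 0.1476, 0.235]
tool_rot: [[-0.999, 0.033, -0.013], [0.034, 0.999, -0.004], [0.013, -0.004, -1.0]]
ft_force: [1.4, -0.3, 0.3]
grip_width: 0.0
```

Call:
apply_moves --motion '[{"tx":0,"ty":3.5,"turn":0,"tz":0,"jaw":-1},{"tx":0,"ty":6.5,"turn":0,"tz":1,"jaw":-1},{"tx":0,"ty":8,"turn":0,"tz":4,"jaw":-1},{"tx":0,"ty":8,"turn":0,"tz":8,"jaw":-1},{"tx":0,"ty":8,"turn":0,"tz":11,"jaw":-1}]'

```text
time_s: 5.67
position: [0.4369, 0.2279, 0.1224]
tool_rot: [[-0.999, 0.031, -0.015], [0.031, 0.999, -0.003], [0.015, -0.004, -1.0]]
ft_force: [0.5, 0.9, -0.4]
grip_width: 0.0
```

Call:
apply_moves --motion '[{"tx":0,"ty":0,"turn":0,"tz":1,"jaw":-1},{"tx":0,"ty":0,"turn":0,"tz":1,"jaw":-1}]'

```text
time_s: 5.83
position: [0.435, 0.2275, 0.1095]
tool_rot: [[-0.999, 0.031, -0.022], [0.031, 1.0, -0.005], [0.022, -0.005, -1.0]]
ft_force: [0.4, 0.2, -0.1]
grip_width: 0.0002
```

```bash
python3 -c "
from h import *
shot('wrist','w2')
print(shift([.440,.226,.095]))"
```

```text
(array([-0.42, -0.15,  1.64]), 5.8833, array([-0.24, -0.39,  0.13]), -0.0001290103600769283, np.float64(88.2))
```

View pics/w2.png

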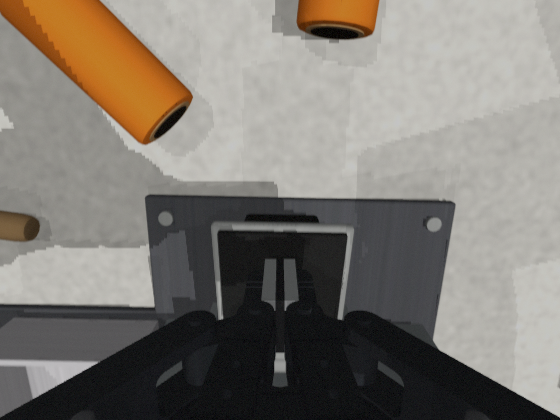

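The closed fingertips at (280, 270) are over the pad (218–350, 225–320). Pressing.

Call:
apply_moves --motion '[{"tx":-0.4,"ty":-0.2,"turn":0,"tz":0.9,"jaw":-1},{"tx":-0.4,"ty":-0.2,"turn":0,"tz":1.8,"jaw":-1},{"tx":-0.4,"ty":-0.2,"turn":0,"tz":2.6,"jaw":-1},{"tx":-0.4,"ty":-0.2,"turn":0,"tz":3.2,"jaw":-1},{"tx":-0.4,"ty":-0.2,"turn":0,"tz":3.6,"jaw":-1}]'

```text
time_s: 6.3
position: [0.4391, 0.2254, 0.0757]
tool_rot: [[-0.999, 0.032, -0.019], [0.032, 0.999, -0.003], [0.019, -0.004, -1.0]]
ft_force: [-5.5, 0.1, 11.0]
grip_width: 0.0001
```

Call:
apply_moves --motion '[{"tx":0,"ty":0,"turn":0,"tz":0.4,"jaw":-1},{"tx":0,"ty":0,"turn":0,"tz":0.6,"jaw":-1}]'

```text
time_s: 6.47
position: [0.4394, 0.2255, 0.0717]
tool_rot: [[-0.999, 0.032, -0.017], [0.032, 0.999, -0.002], [0.017, -0.003, -1.0]]
ft_force: [-13.4, -3.4, 45.4]
grip_width: 0.0002
```

On the stop, with force well over the 10 N spring load. Easing slightly and holding.

Call:
apply_moves --motion '[{"tx":0,"ty":0,"turn":0,"tz":0,"jaw":-1},{"tx":0,"ty":0,"turn":0,"tz":0,"jaw":-1},{"tx":0,"ty":0,"turn":0,"tz":0,"jaw":-1},{"tx":0,"ty":0,"turn":0,"tz":0,"jaw":-1},{"tx":0,"ty":0,"turn":0,"tz":0,"jaw":-1}]'

```text
time_s: 6.88
position: [0.4392, 0.2254, 0.0727]
tool_rot: [[-0.999, 0.032, -0.016], [0.032, 0.999, -0.002], [0.016, -0.003, -1.0]]
ft_force: [-4.8, -1.0, 12.1]
grip_width: 0.0001
```

Call:
apply_moves --motion '[{"tx":0,"ty":0,"turn":0,"tz":0.1,"jaw":-1},{"tx":0,"ty":0,"turn":0,"tz":0.1,"jaw":-1},{"tx":0,"ty":0,"turn":0,"tz":0.1,"jaw":-1},{"tx":0,"ty":0,"turn":0,"tz":0.1,"jaw":-1},{"tx":0,"ty":0,"turn":0,"tz":0.1,"jaw":-1}]'

```text
time_s: 7.3
position: [0.4392, 0.2254, 0.0727]
tool_rot: [[-0.999, 0.032, -0.016], [0.032, 0.999, -0.001], [0.016, -0.002, -1.0]]
ft_force: [-4.6, -0.3, 11.9]
grip_width: -0.0002
```

```bash
python3 - <<'E'
from h import *
shot('scene'); W,im,d=world('scene')
cv2.imwrite('pics/s3.png',cv2.resize(im[150:330,110:390,::-1],None,fx=2.8,fy=2.8))
print(shift([.440,.226,.095]))
E
```

```text
(array([-0.04,  0.06, -2.23]), 7.35, array([-4.47,  0.71, 12.86]), -5.801723510460537e-05, np.float64(88.14))
```

View pics/s3.png

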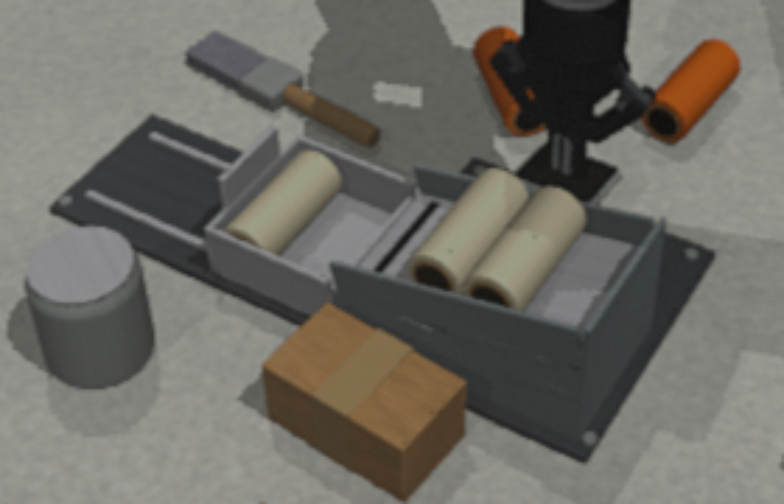

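One sleeve is in the tray (285, 200) and two are held behind the bar at (470, 230) and (530, 245). I'll press firmly for 0.4 s more as insurance, then release smoothly.

Call:
apply_moves --motion '[{"tx":0,"ty":0,"turn":0,"tz":0.3,"jaw":-1},{"tx":0,"ty":0,"turn":0,"tz":0.3,"jaw":-1},{"tx":0,"ty":0,"turn":0,"tz":0.3,"jaw":-1},{"tx":0,"ty":0,"turn":0,"tz":0.3,"jaw":-1},{"tx":0,"ty":0,"turn":0,"tz":0.3,"jaw":-1}]'

```text
time_s: 7.77
position: [0.4392, 0.2254, 0.0721]
tool_rot: [[-0.999, 0.032, -0.013], [0.032, 0.999, -0.001], [0.013, -0.001, -1.0]]
ft_force: [-9.9, -2.0, 28.3]
grip_width: 0.0001
```

Call:
apply_moves --motion '[{"tx":0,"ty":0,"turn":0,"tz":-0.6,"jaw":-1},{"tx":0,"ty":0,"turn":0,"tz":-1.3,"jaw":-1},{"tx":0,"ty":0,"turn":0,"tz":-2.0,"jaw":-1},{"tx":0,"ty":0,"turn":0,"tz":-3,"jaw":-1},{"tx":0,"ty":0,"turn":0,"tz":-5,"jaw":-1}]'

```text
time_s: 8.18
position: [0.4394, 0.2251, 0.1215]
tool_rot: [[-0.999, 0.033, -0.016], [0.033, 0.999, -0.001], [0.016, -0.002, -1.0]]
ft_force: [0.1, -1.1, -1.2]
grip_width: 0.0004
```

Call:
apply_moves --motion '[{"tx":0,"ty":0,"turn":0,"tz":-3,"jaw":-1},{"tx":0,"ty":0,"turn":0,"tz":-6,"jaw":-1},{"tx":0,"ty":0,"turn":0,"tz":-8,"jaw":-1},{"tx":0,"ty":0,"turn":0,"tz":-9,"jaw":-1},{"tx":0,"ty":0,"turn":0,"tz":-9,"jaw":-1}]'

```text
time_s: 8.6
position: [0.4418, 0.2254, 0.2138]
tool_rot: [[-0.999, 0.033, -0.011], [0.033, 0.999, -0.0], [0.011, -0.0, -1.0]]
ft_force: [-0.2, 0.5, -0.5]
grip_width: 0.0
```

Call:
apply_moves --motion '[{"tx":0,"ty":0,"turn":0,"tz":0,"jaw":-1},{"tx":0,"ty":0,"turn":0,"tz":0,"jaw":-1},{"tx":0,"ty":0,"turn":0,"tz":0,"jaw":-1},{"tx":0,"ty":0,"turn":0,"tz":0,"jaw":-1},{"tx":0,"ty":0,"turn":0,"tz":0,"jaw":-1}]'

```text
time_s: 9.02
position: [0.4417, 0.2253, 0.2131]
tool_rot: [[-0.999, 0.033, -0.012], [0.033, 0.999, -0.0], [0.012, -0.001, -1.0]]
ft_force: [0.4, 0.6, -0.6]
grip_width: 0.0001
```

```bash
python3 - <<'E'
from h import *
shot('scene'); W,im,d=world('scene')
cv2.imwrite('pics/s4.png',cv2.resize(im[150:330,110:390,::-1],None,fx=2.8,fy=2.8))
print(shift([.440,.226,.095]))
for n,(u,v) in dict(pad=(568,150),tray=(285,195),r2=(435,215),r3=(500,230)).items(): print(n,W[150+int(v/2.8),110+int(u/2.8)].round(3))
E
```

```text
(array([ 0.03,  0.07, 11.83]), 9.0667, array([ 0.48, -0.68, -0.03]), -1.3802755454116948e-05, np.float64(88.11))
pad [0.443 0.227 0.078]
tray [0.567 0.053 0.061]
r2 [0.573 0.183 0.105]
r3 [0.573 0.233 0.111]
```

View pics/s4.png

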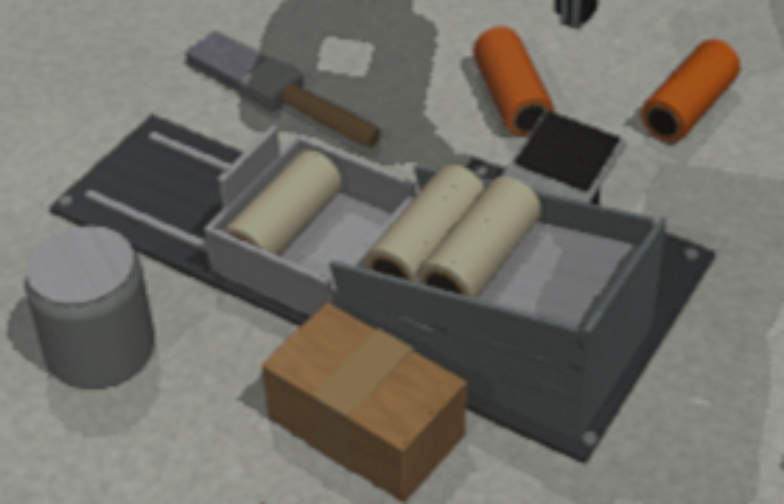

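The pedal is back up (pad z 0.078, as at the start). The front sleeve is on the tray floor with its top at 61 mm, the other two have rolled up to the gate, and nothing around has moved.

```bash
python3 -c "
from h import *
print(close_job())"
```

```text
the job is handed in; nothing more can be done
None
```

The job is done and handed in at about 9 s of the 48 s allowed; `close_job` gives no verdict, so what follows is from my own checks.

**What I did:** I pushed the tray home with the closed fingers on its tab until the force reached 30 N at the stop. I then pressed the pedal to its stop (45 N peak) and held it for about 1.3 s. Once one sleeve had rolled out, I released the pedal and lifted clear.

**Last checks:**
- **Pedal:** it is back up, with the pad at 78 mm, the same as at the start.
- **Front sleeve:** it lies in the tray, with its top about 61 mm above the counter, which fits a sleeve resting on the tray floor.
- **Other two sleeves:** both are still in the chute, the next one against the gate.
- **Surroundings:** the tin, carton, brush and orange cylinders looked unmoved in the last picture. The knife was out of that crop, but the arm stayed away from it after the start.
- **Robot:** it was touching nothing.

During the hold the force eased to about 12 N with the pad 1 mm higher. I pressed again to 28 N for 0.4 s to be sure the pedal was on its stop. No check failed or disagreed with another.

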